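Park the board carrier and lift its hitched clamp bar

ROBOT

A 7-joint arm with a two-finger parallel gripper is mounted at the origin on the work surface. World frame = base frame: x ahead of the robot, y to its left, z up, the work surface at z = 0. Lengths are in mm, angles in rad, forces in N, time in s.
With the tool pointing down it reaches from about 400 to 875 mm from the base axis. Payload 4.4 kg.
Tool frame: the origin (TCP) lies at the very end of the fingers, on their centre line; the grasp point (between the pads) lies 19 mm behind it (ctrl.grip_point_offset is the distance from the TCP to the grasp point, in mm); z points along the fingers, y is the line along which they close (so a half turn about z gives the same grasp; the last joint's range is limited). The gripper opens to 85 mm and grips with 20 to 120 N. Pads are 22 mm wide; open, the fingers measure 114 mm over their backs; the gripper's body (76 mm by 85 mm) begins 54 mm behind the grasp point. The pads swing forward as they close: fully open they stand 13 mm farther back than shut.
Start: joints at [1.118, 0.628, 0.038, 1.517, -0.027, 0.996, -0.02], TCP at [245.227, -601.982, 195.413] pointing down, gripper open.
Joint ranges: [-3.06, 3.06], [-0.37, 2.12], [-1.25, 1.32], [0.18, 2.47], [-1.1, 4.24], [0.23, 1.98], [-2.94, 2.94]. Speed limits (rad/s): [2.57, 2.57, 3.14, 3.14, 3.14, 3.14, 3.14].

INTERFACE

Orientations are given as [roll, pitch, yaw] about the fixed x, y, z axes, in that order (R = Rz(yaw) Ry(pitch) Rx(roll)).
In Python, from cell import ctrl gives the robot as it stands.
- The arm moves only by the tool arm_command, never from a script. Its argument "increments" is a list of rows, each a list of 5 numbers: the shift along the tool's x, y, z each as a share of 15 cm, from -1 to 1, then the turn about the tool's z as a share of 2 rad, from -1 to 1, then the opening, from 0 (shut) to 1 (fully open). A call has 1 to 20 rows; each row is the pose to reach, as a shift and turn from the pose commanded when the call began, along the tool's axes at that moment; what a row does not reach only later rows make up. A row lasts 1/8 s, in which the tool goes at most 62.5 mm and 10.7 degrees, less where a joint would pass 70% of its speed; a pose out of reach is approached as far as the arm can. A call with a number of a shift or a turn outside -1 to 1 is refused whole. A call with a gripper value outside its range is refused whole. The fingers move at their own pace and stop on an object; "squeeze" is the grip in N (left out, the last holds). Time passes only in rows, so rows that repeat a pose let the fingers close. It gives the time, the measured TCP pose, the force, the opening and the grip force at its end, in the units of the state.
- ctrl.get_obs(): the state, without advancing time (a new reading comes with each control period).
- ctrl.camera(name): name is "scene" or "top" or "wrist"; returns (picture, depth): 384x512x3 uint8, red, green, blue; 384x512 float32, mm along the optical axis (not along the pixel's ray), 0 where there is no reading.
- ctrl.calibration(name): a dict with "mtx" (3x3 intrinsics, pixels), "R" (3x3) and "t" (3): a world point X has camera coordinates R X + t; the wrist camera has in their place "hand_eye" (4x4, takes a point from camera to tool coordinates, whose origin is the TCP and whose axes are the flange's). Camera axes: x right, y down, z forward; pixel columns grow to the right and rows downward; lengths in mm; the calibration is good to about 2 mm. A picture is of the moment at which its call begins: read the wrist's pose just before it. calibration takes no time and is no camera call.
- ctrl.sign_off(): hands the job in; it is judged then, once.
The state is a dict: "clock": time; "joint_pos": joint angles; "joint_velocities": joint speeds; "joint_torque": joint torques, N m; "ee_pos": TCP position; "tool_rot": TCP orientation; "contact_force": force on the tool from outside, world axes, zero at the start; "wrist_torque": the same for the moment, N m; "width": finger opening in mm; "gripper_force": force on a finger pad.
Only numpy, scipy, OpenCV 4.12 (cv2) and the standard library are available. Lean on these libraries where they do the work, as an engineer would, in place of code of your own. Each camera call takes 0.05 s, during which the arm holds its last target. There are 200 camera calls.

TASK

Push the board carrier along its rail until it clicks into the station's spring roller, and only then pull the clamp bar's latch fin sideways, towards the robot, against its spring and lift the bar's coupler off the ball. Raise the whole bar, roughly level, about ten centimetres clear above the parked carrier and finish while still holding it up there, so that the board can be changed. Leave the carrier parked and the other things on the table where they are.

Things in the scene. Friction and masses are not known exactly. Their poses are not given: they have to be found in the camera images.
- rail: Aluminium slide rail, 560 mm long, 50 wide, 19 high, fixed on the steel table, roughly left-right before the robot, turned up to 0.2 rad. Origin: middle of its underside. Its y axis points along the rail (leftward), the way the carrier travels to the station; its x axis across it, away from the robot.
- carrier (a joint): Travel of the board carrier along the rail's +y, m, 0 (start end) to 0.24 (end stop). Drag about 2 N; it does not coast. The carrier is a grey plate 150 mm across, 260 mm along the rail, top at 32 mm, with a white board, an upright push plate at its trailing (-y) end, a fork of two small cheeks, and the ball near its leading end.
- push_plate (a point): Middle of the top edge of the carrier's upright aluminium push plate, 95 mm above the table. The plate stands across the rail: 70 mm wide, 12 mm thick along the rail (its pushing face is 6 mm towards -y of this point), 63 mm tall. Free behind it and for 55 mm in front of it. Axes as the rail's.
- notch (a point): Notch in the steel strip on the carrier's far (+x) edge, 26 mm above the table; moves with the carrier. Axes as the rail's. The carrier is parked when the notch is level, along the rail, with the station's roller.
- station: The next station: grey block, 44 mm along the rail, 45 mm high (small plate on it to 80 mm), fixed beyond the rail, with a spring roller facing the carrier. Origin: on the table under the roller's axis; axes as the rail's. The roller yields (push up to 15 N), then snaps into the notch and centres the carrier from about 4 mm either way; about 10 N pushes it out again.
- ball (a point): Centre of the 30 mm steel ball on its neck on the carrier, 66 mm above the table. The neck is 11 mm thick.
- coupler (a point): Centre of the clamp bar's socket (at the ball's centre while hitched; 2 mm play). Dark steel hood 46 x 46 mm, top 23 mm above and rim 6 mm below this point. From it the bar, 20 mm wide, 16 high, runs 150 mm along its own -y. Loose once unhitched; with the latch 0.3 to 0.6 kg, centre of mass within 30 mm of the coupler. Axes: the bar's, as the rail's while hitched.
- tail (a point): Middle of the underside of the bar's rubber foot, 140 mm along the bar's -y from the coupler, 36 mm above the table while it stands on the board between the fork's cheeks.
- fin (a point): Centre of the upright steel fin, the latch's handle on top of the coupler: 12 mm thick (across the rail, x), 44 mm long (y), 40 mm tall; its top is 20 mm above this point, the flat latch slide 20 mm below. 116 mm above the table while hitched; moves with the latch. Free all round above the slide; grip it from above across its thickness.
- latch (a joint): Latch travel on the coupler, m: 0 shut (prongs under the ball lock it on) to 0.022 (stop), along the bar's -x, towards the robot. Spring 4 N at 0, 10.5 N at 0.022. The coupler comes off freely only with it pulled out about 0.016 or more. Lifting the fin while pulled lifts the whole bar; once off the ball the latch may spring shut, which is all right.
- discs: Bystander: a low stack of white card discs, 60 mm across, 24 mm high, beside the rail on the robot's side; origin under its centre.
- tape: Bystander: roll of brown tape lying flat, 80 mm across, 24 mm high, beyond the rail; origin under its centre.
- jar: Bystander: white jar, 56 mm across, 70 mm high, beyond the rail; origin under its centre.
- tumbler: Bystander: glass tumbler, 76 mm across, 85 mm high, left; origin under its centre.
- mug: Bystander: green mug, 80 mm across, 90 mm high, right; origin under its centre.
- phone: Bystander: black phone lying flat, 75 x 150 x 9 mm, near right; origin under its centre.
- brush: Bystander: paint brush lying flat, near left; origin under its centre.
Not all that is in view belongs to the job. What is shaped like the part that bears coupler but orange or pink is not meant.

How it is judged:
By the outcome, as a careful person would: the job done as asked, in the order asked, and still so for the second after the job is handed in, while the arm keeps its last pose, push and grip.
It also fails if it takes over 54 s, if anything falls off the work surface, if the arm or the gripper's body presses on something with over 40 N, if the wrist force passes 120 N, or if a joint passes its speed limit or range.

## Working session

There is one attempt and no reset: what is moved stays moved. The work goes in short steps, Python scripts to look and compute and a tool call to move; the robot and the scene stay as the last step left them, time stands still between calls to the robot, and variables do not carry over. Pictures are saved under pics/ and viewed, at most 10 in all, crops included, and the job is handed in when it is done.

Besides the shell and the picture viewer there is one more tool, called after ">>>" as name(argument=value, ...) on one line, values as JSON. arm_command: Moves the arm, as the interface text tells. Its arguments: {"type":"object","properties":{"increments":{"type":"array","items":{"type":"array","items":{"type":"number","minimum":-1,"maximum":1}}},"squeeze":{"type":"number"}},"required":["increments"]}

```bash
mkdir -p pics; ls; cat > h.py <<'E'
import numpy as np, cv2
from cell import ctrl
def cloud(name):
    im,d=ctrl.camera(name); c=ctrl.calibration(name); K=c["mtx"]
    v,u=np.mgrid[:384,:512]
    P=np.stack([(u-K[0,2])/K[0,0]*d,(v-K[1,2])/K[1,1]*d,d],-1)
    if name!="wrist": W=(P-np.array(c["t"]))@np.array(c["R"])
    else: W=P
    W[d<=0]=np.nan
    return im,W
E
python3 - <<'E'
from h import *
o=ctrl.get_obs(); print({k:np.round(v,3) for k,v in o.items()})
for n in("top","scene"):
    im,W=cloud(n); np.savez(f"{n}.npz",im=im,W=W); cv2.imwrite(f"pics/{n}.png",cv2.resize(im[...,::-1],(800,600),interpolation=cv2.INTER_CUBIC))
E
```

```text
pics
{'clock': np.float64(0.0), 'joint_pos': array([ 1.118,  0.629,  0.038,  1.518, -0.027,  0.996, -0.02 ]), 'joint_velocities': array([-0.001,  0.   , -0.002,  0.   ,  0.001,  0.001,  0.   ]), 'joint_torque': array([-0.0000e+00, -5.6340e+01,  1.2260e+00, -1.9344e+01,  1.1000e-02,
        1.0000e-02, -0.0000e+00]), 'ee_pos': array([ 244.948, -601.317,  194.465]), 'tool_rot': array([-3.14 ,  0.   ,  0.387]), 'contact_force': array([ 1.114,  0.091, -0.087]), 'wrist_torque': array([-0.028, -0.023, -0.039]), 'gripper_force': np.float64(0.0), 'width': np.float64(85.587)}
```

View pics/top.png

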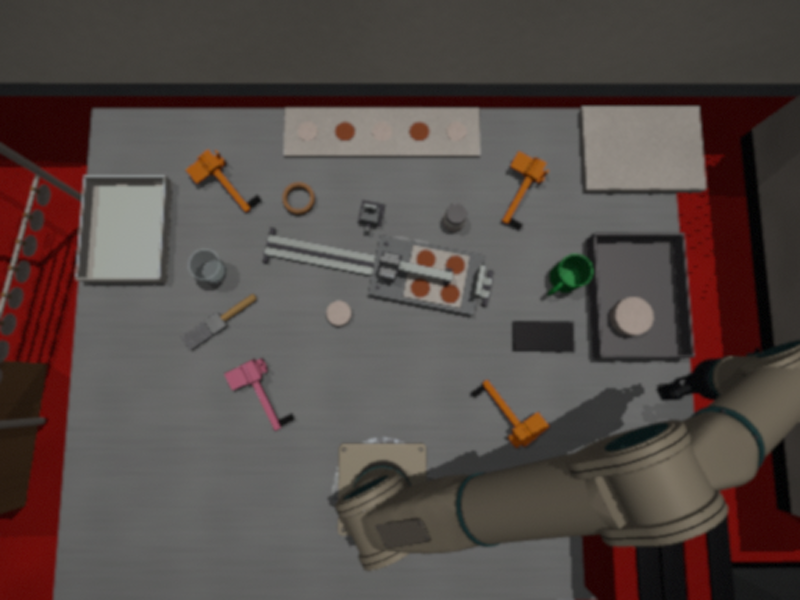

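View pics/scene.png

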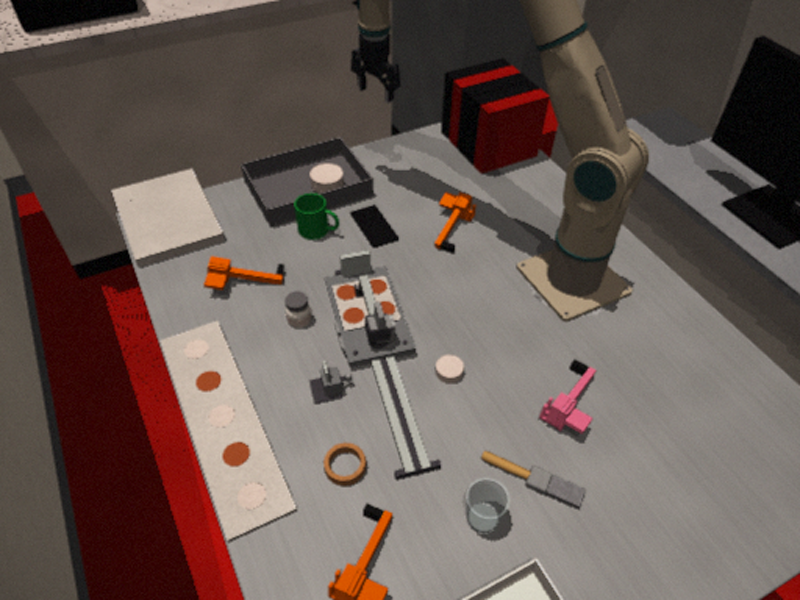

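The clamp bar meant is the dark grey one on the carrier (top view, 388,265). The orange ones (205,165; 528,165; 528,430) and the pink one (245,375) are decoys. The station is at (370,213), the push plate at (484,284) and the rail's left end at (268,247).

```bash
python3 - <<'E'
from h import *
z=np.load("top.npz"); im,W=z["im"],z["W"]; hsv=cv2.cvtColor(im,cv2.COLOR_RGB2HSV)
sc=512/800
def box(x0,y0,x1,y1):
    m=np.zeros((384,512),bool); m[int(y0*sc):int(y1*sc),int(x0*sc):int(x1*sc)]=1; return m
def rep(n,m):
    p=W[m]; p=p[~np.isnan(p[:,0])]
    if len(p)<3: print(n,"none"); return
    r=cv2.minAreaRect(p[:,:2].astype(np.float32)); print(n,len(p),"med",np.median(p,0).round(1),"rect",np.round(r[0],1),np.round(r[1],1),round(r[2],1),"z",p[:,2].min().round(),p[:,2].max().round())
Z=W[...,2]
B=box(255,200,505,325)
rep("table",box(300,350,420,420))
rep("rail",box(260,225,365,285)&(Z>10)&(Z<30))
rep("carrier",B&(Z>24)&(Z<45)&box(366,230,505,325))
rep("plate",box(468,255,500,310)&(Z>70))
rep("fin",box(370,240,410,290)&(Z>112))
rep("hood",box(370,240,410,290)&(Z>75)&(Z<105))
rep("bar",box(400,250,462,290)&(Z>55)&(Z<100))
rep("station",box(350,195,390,235)&(Z>35)&(Z<60)); rep("stationplate",box(350,195,390,235)&(Z>65)); rep("stationlow",box(350,195,390,240)&(Z>12)&(Z<60))
m=box(260,225,365,285)&(Z>10)&(Z<30); l=cv2.fitLine(W[m][:,:2].astype(np.float32),cv2.DIST_HUBER,0,.01,.01).ravel(); print("railline",l, "yaw",np.arctan2(-l[0],l[1]))
for n,b,h in(("discs",(320,295,358,330),12),("tape",(278,175,320,220),12),("jar",(438,195,475,235),15),("tumbler",(185,245,230,292),15),("mug",(540,250,598,302),15)):
    rep(n,box(*b)&(Z>h))
crop=im[int(195*sc):int(330*sc),int(255*sc):int(510*sc)][...,::-1]
cv2.imwrite("pics/crop.png",cv2.resize(crop,None,fx=4.8,fy=4.8,interpolation=cv2.INTER_CUBIC)); print(crop.shape)
E
```

```text
table 3336 med [241.2  55.5  -0.7] rect [242.1  57.4] [284.9 160.7] 89.8 z -12.0 9.0
rail 848 med [558.5 171.3  18.3] rect [570.2 165.9] [248.2  91.1] 83.5 z 10.0 29.0
carrier 2210 med [ 493.1 -112.2   33.1] rect [ 508.6 -102.7] [320.5 157.1] 78.8 z 24.0 45.0
plate 79 med [ 481.  -227.2   93. ] rect [ 479.6 -228.7] [12.1 69.4] 79.2 z 70.0 99.0
fin 49 med [516.7 -16.9 133.8] rect [517.9 -18.4] [42.4 12.7] 76.6 z 117.0 141.0
hood 174 med [509.9 -20.6  92.2] rect [513.  -28.5] [67.8 57. ] 76.6 z 76.0 103.0
bar 227 med [ 501.8 -108.    85.7] rect [ 508.6 -102.5] [130.8  35.6] 75.1 z 57.0 100.0
station 99 med [649.2  31.9  43.8] rect [640.6  29.5] [44.6 57.3] 84.7 z 35.0 58.0
stationplate 25 med [660.3  27.4  76. ] rect [660.   27.5] [29.9 10. ] 80.8 z 66.0 82.0
stationlow 144 med [641.5  28.4  41.1] rect [630.7  22.5] [88.5 52.1] 15.4 z 13.0 58.0
railline [2.0347181e-01 9.7908080e-01 5.5890442e+02 1.6685222e+02] yaw -0.20490262
discs 195 med [411.1 103.8  23.5] rect [412.5 105.7] [57.1 57. ] 1.1 z 13.0 34.0
tape 171 med [702.7 208.8  22.2] rect [701.4 207.9] [77.8 78.5] 19.7 z 12.0 33.0
jar 208 med [ 638.8 -176.3   67.4] rect [ 644.2 -177.6] [52.3 51.2] 9.2 z 16.0 77.0
tumbler 298 med [524.3 425.2  62.3] rect [518.9 414.3] [74.3 71.5] 45.7 z 15.0 93.0
mug 485 med [ 499.3 -470.9   53.6] rect [ 507.3 -461.2] [115.6 127.3] 83.1 z 15.0 94.0
(87, 163, 3)
```

View pics/crop.png

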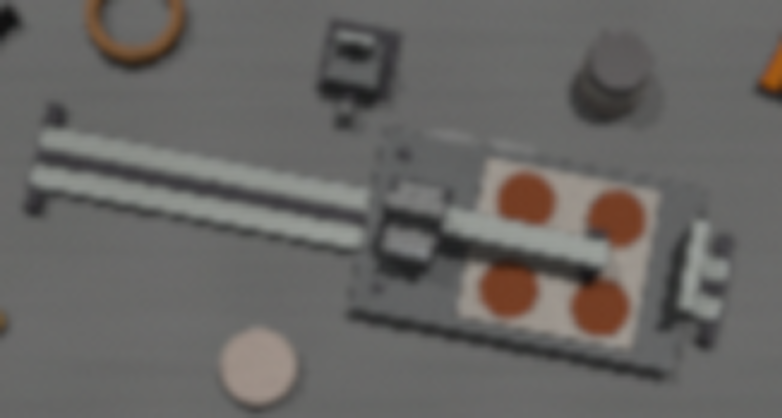

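The crop confirms it: the grey hood with the fin is at crop (413,220), its bar runs to (605,250), and the push plate is at (700,270). Rail yaw is about -0.19. I'm moving behind the push plate now, with the tool turned so its x points along the rail.

>>> arm_command(increments=[[0.33, -0.22, 0, -0.1, 0], [0.66, -0.44, 0, -0.2, 0], [1, -0.66, 0, -0.3, 0], [1, -0.66, 0, -0.4, 0], [1, -0.66, 0, -0.497, 0], [1, -0.66, 0, -0.497, 0], [1, -0.66, 0, -0.497, 0]], squeeze=30)

```text
clock: 0.98
ee_pos: [346.5, -453.5, 195.0]
tool_rot: [-3.141, -0.001, 1.38]
contact_force: [-0.7, -0.3, 0.0]
width: 0.4
gripper_force: 0.0
```

>>> arm_command(increments=[[0.4, 0.25, 0, 0, 0], [0.8, 0.5, 0, 0, 0], [1, 0.587, 0, 0, 0], [1, 0.587, 0, 0, 0], [1, 0.587, 0, 0, 0]])

```text
clock: 1.6
ee_pos: [461.1, -323.5, 195.2]
tool_rot: [-3.141, 0.001, 1.38]
contact_force: [-0.6, -0.5, 0.8]
width: 0.0
gripper_force: 0.0
```

```bash
python3 - <<'E'
from h import *
o=ctrl.get_obs(); print(o["ee_pos"],o["tool_rot"])
im,W=cloud("wrist"); c=ctrl.calibration("wrist"); np.savez("w1.npz",im=im,W=W,p=o["ee_pos"],r=o["tool_rot"],H=c["hand_eye"]); print(c["hand_eye"])
cv2.imwrite("pics/w1.png",im[...,::-1])
E
```

```text
[ 461.05724836 -323.49287173  195.20719017] [-3.14072059e+00  6.90084605e-04  1.38005336e+00]
[[-1.23172046e-03 -9.62203221e-01 -2.72329661e-01  6.82327529e+01]
 [ 9.99999215e-01 -1.12198161e-03 -5.58680160e-04  1.44895164e-01]
 [ 2.32014979e-04 -2.72330135e-01  9.62203847e-01 -1.79005016e+02]
 [ 0.00000000e+00  0.00000000e+00  0.00000000e+00  1.00000000e+00]]
```

View pics/w1.png

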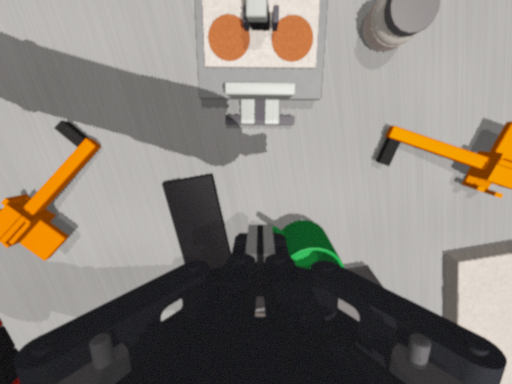

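The wrist view shows the push plate square to the tool at (260,88), with the carrier edges vertical, so the yaw is right. I'll take one pass over the carrier to find the notch and roller.

>>> arm_command(increments=[[0.4, 0, 0, 0, 0], [0.8, 0, 0, 0, 0], [1, 0, 0, 0, 0], [1, 0, 0, 0, 0], [1, 0, 0, 0, 0]])

```text
clock: 2.28
ee_pos: [489.2, -178.1, 195.4]
tool_rot: [-3.141, 0.001, 1.378]
contact_force: [0.7, -0.1, 0.2]
width: 0.0
gripper_force: 0.0
```

```bash
python3 - <<'E'
from h import *
o=ctrl.get_obs(); print(o["ee_pos"],o["tool_rot"])
im,W=cloud("wrist"); c=ctrl.calibration("wrist"); np.savez("w2.npz",im=im,W=W,p=o["ee_pos"],r=o["tool_rot"],H=c["hand_eye"])
cv2.imwrite("pics/w2.png",cv2.resize(im[...,::-1],(800,600)))
E
```

```text
[ 489.23245542 -178.05588217  195.37084261] [-3.14138628e+00  1.30447588e-03  1.37750882e+00]
```

View pics/w2.png

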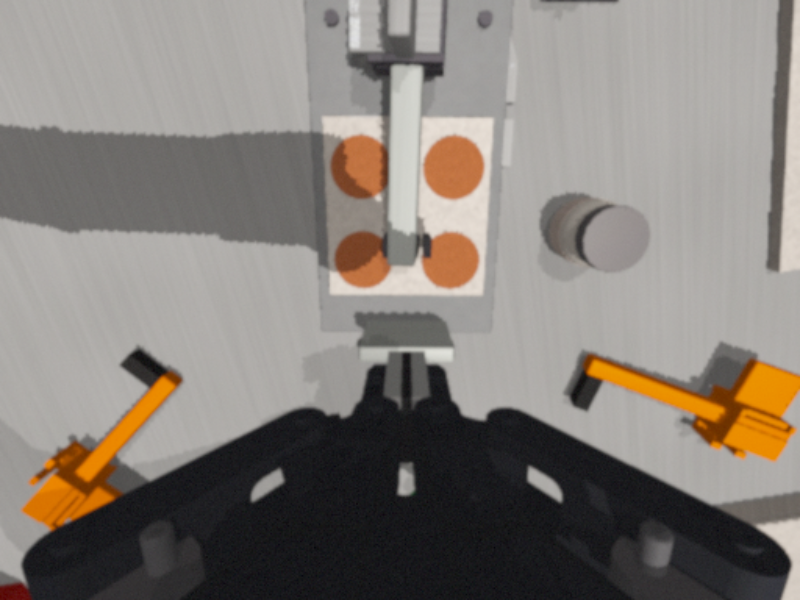

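The steel strip is on the right edge of the carrier, x about 513, y from 50 to 165 (800-px frame), with its notch at (513,110). In the top-view crop the roller is at (345,120).

```bash
python3 - <<'E'
from h import *
from scipy.spatial.transform import Rotation as Ro
z=np.load("w2.npz"); K=ctrl.calibration("wrist")["mtx"]; R=Ro.from_euler("xyz",z["r"]).as_matrix(); H=z["H"]
ex,ey=np.array([.982,-.189]),np.array([.189,.982])
def w(u,v,h):
    d=R@H[:3,:3]@np.array([(u-K[0,2])/K[0,0],(v-K[1,2])/K[1,1],1]); o=R@H[:3,3]+z["p"]; X=o+d*(h-o[2])/d[2]; return X.round(1),(X[:2]@ex).round(1),(X[:2]@ey).round(1)
for n,u,v,h in(("notch",513,110,26),("strip end",508,165,26),("plate front top",405,346,95),("plate rear top",405,360,95),("plateL",360,354,95),("plateR",453,354,95),("fin bottom-end top",402,36,136),("barL",391,110,82),("barR",423,110,82),("tail bar end",402,232,80)):print(n,w(u*.64,v*.64,h))
c=ctrl.calibration("top");K=c["mtx"];Rt,t=np.array(c["R"]),np.array(c["t"]).ravel()
o=-Rt.T@t
for u,v,h in((345,120,26),(345,105,26),(362,42,80)):
    d=Rt.T@np.array([(163+u/4.8-K[0,2])/K[0,0],(124+v/4.8-K[1,2])/K[1,1],1]); X=o+d*(h-o[2])/d[2]; print("roller/st",X.round(1),X[:2]@ex,X[:2]@ey)
P=z["W"].reshape(-1,3)@(R@H[:3,:3]).T+R@H[:3,3]+z["p"]; P=P.reshape(384,512,3)
cs=np.stack([P[...,:2]@ex,P[...,:2]@ey],-1)
# strip profile: heights along c>cedge
m=(P[...,2]>18)&(P[...,2]<36)&(cs[...,0]>590)&(cs[...,0]<603)&(cs[...,1]<120)
s=cs[m][:,1]
for a in range(-140,120,6):
    q=cs[m&(cs[...,1]>=a)&(cs[...,1]<a+6)][:,0]; print(a,len(q),q.max().round(1) if len(q) else None,end='; ')
im=z["im"]; cr=im[10:130,290:350][...,::-1]; cv2.imwrite("pics/strip.png",np.hstack([cv2.resize(cr,None,fx=5,fy=5,interpolation=cv2.INTER_CUBIC),cv2.resize(np.load("top.npz")["im"][120:160,215:255][...,::-1],(480,600),interpolation=cv2.INTER_CUBIC)]))
E
```

```text
notch (array([594.3, -74. ,  26. ]), np.float64(597.6), np.float64(39.7))
strip end (array([ 585.4, -113.5,   26. ]), np.float64(596.3), np.float64(-0.9))
plate front top (array([ 479.8, -222.8,   95. ]), np.float64(513.2), np.float64(-128.1))
plate rear top (array([ 477.6, -233.6,   95. ]), np.float64(513.2), np.float64(-139.1))
plateL (array([ 446.3, -222.6,   95. ]), np.float64(480.4), np.float64(-134.3))
plateR (array([ 512.9, -235.7,   95. ]), np.float64(548.2), np.float64(-134.5))
fin bottom-end top (array([514.4, -40.4, 136. ]), np.float64(512.7), np.float64(57.5))
barL (array([501.7, -64.6,  82. ]), np.float64(504.9), np.float64(31.4))
barR (array([522.1, -68.6,  82. ]), np.float64(525.7), np.float64(31.3))
tail bar end (array([ 493.2, -143.5,   80. ]), np.float64(511.5), np.float64(-47.7))
roller/st [607.6  36.9  26. ] 589.6470578800295 151.0583365757476
roller/st [619.9  36.9  26. ] 601.784868510629 153.43603183907905
roller/st [655.4  22.   80. ] 639.436894768677 145.50268556946526
-140 0 None; -134 0 None; -128 0 None; -122 0 None; -116 0 None; -110 0 None; -104 0 None; -98 0 None; -92 0 None; -86 0 None; -80 0 None; -74 0 None; -68 0 None; -62 0 None; -56 0 None; -50 0 None; -44 0 None; -38 0 None; -32 0 None; -26 0 None; -20 0 None; -14 0 None; -8 0 None; -2 19 595.9; 4 25 595.8; 10 29 595.2; 16 26 596.1; 22 25 595.7; 28 26 596.4; 34 2 590.5; 40 13 596.2; 46 28 596.4; 52 33 596.3; 58 30 596.4; 64 34 596.8; 70 29 596.4; 76 21 594.7; 82 12 592.9; 88 4 590.1; 94 0 None; 100 6 590.8; 106 5 590.3; 112 0 None; 118 0 None;
```

View pics/strip.png

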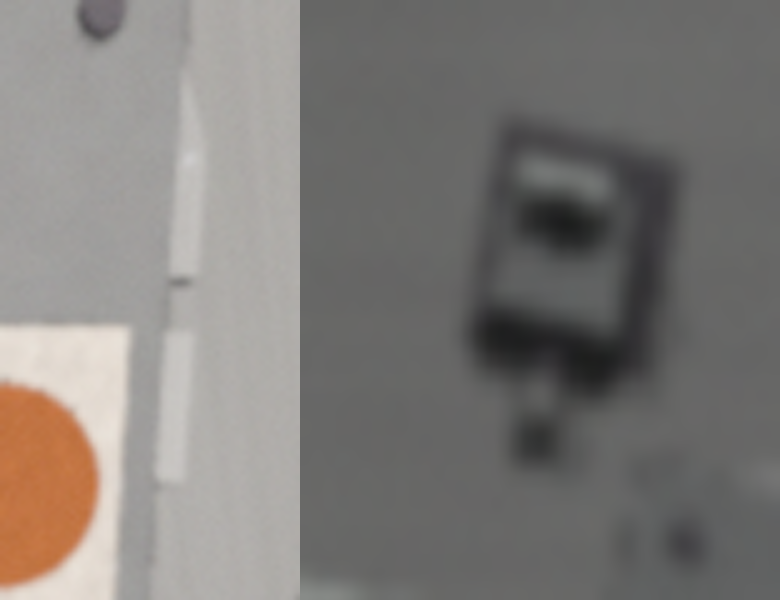

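Notch is at s≈38 and the roller at s≈151, so the travel is about 113 mm. I'm backing off and lowering behind the push plate.

>>> arm_command(increments=[[-0.3, 0, 0, 0, 0], [-0.6, 0, 0, 0, 0], [-0.62, 0, 0, 0, 0], [-0.62, 0, 0, 0, 0], [-0.62, 0, 0.3, 0, 0], [-0.62, 0, 0.6, 0, 0], [-0.62, 0, 0.87, 0, 0], [-0.62, 0, 0.87, 0, 0], [-0.62, 0, 0.87, 0, 0]])

```text
clock: 3.45
ee_pos: [473.6, -266.8, 66.2]
tool_rot: [3.14, 0.0, 1.382]
contact_force: [1.3, -0.5, 0.9]
width: -0.4
gripper_force: 0.0
```

>>> arm_command(increments=[[0.07, 0, 0, 0, 0], [0.12, 0, 0, 0, 0], [0.17, 0, 0, 0, 0], [0.23, 0, 0, 0, 0], [0.29, 0, 0, 0, 0], [0.35, 0, 0, 0, 0], [0.41, 0, 0, 0, 0], [0.47, 0, 0, 0, 0], [0.53, 0, 0, 0, 0], [0.59, 0, 0, 0, 0], [0.65, 0, 0, 0, 0], [0.7, 0, 0, 0, 0], [0.7, 0, 0, 0, 0]])

```text
clock: 5.08
ee_pos: [492.4, -163.2, 64.9]
tool_rot: [3.142, -0.0, 1.382]
contact_force: [0.2, -0.4, 0.1]
width: 0.1
gripper_force: 0.0
```

```bash
cat > st.py <<'E'
from h import *
ex,ey=np.array([.982,-.189]),np.array([.189,.982])
o=ctrl.get_obs(); p=o["ee_pos"]; F=o["contact_force"]
print("c,s",p[:2]@ex,p[:2]@ey,"F along",F[:2]@ey,F)
im,W=cloud("top"); Z=W[...,2]
cs=np.stack([W[...,:2]@ex,W[...,:2]@ey],-1)
sel=lambda lo,hi,s0,s1:(Z>lo)&(Z<hi)&(abs(cs[...,0]-513)<45)&(cs[...,1]>s0)&(cs[...,1]<s1)
q=W[sel(118,145,60,260)]; print("fin",len(q),cv2.minAreaRect(q[:,:2].astype(np.float32)),(q[:,:2]@ex).mean(),(q[:,:2]@ey).mean(),(q[:,:2]@ey).min(),(q[:,:2]@ey).max())
E
python3 st.py
```

```text
c,s 514.3728428867498 -67.17206530037103 F along -0.309980836518453 [ 0.23533561 -0.36095648  0.14143803]
fin 45 ((517.8993530273438, -17.585031509399414), (40.14497756958008, 11.280120849609375), 77.20835876464844) 511.28714577035913 80.75635887695827 60.42453580996701 100.4896652654829
```

```bash
python3 - <<'E'
from h import *
a,_=ctrl.camera("scene"); b,_=ctrl.camera("top")
cv2.imwrite("pics/a.png",np.hstack([cv2.resize(a[130:270,150:330][...,::-1],(450,350)),cv2.resize(b[110:220,150:330][...,::-1],(350,214)) if 0 else cv2.resize(b[100:240,180:320][...,::-1],(350,350))]))
E
```

```text
(no output)
```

View pics/a.png

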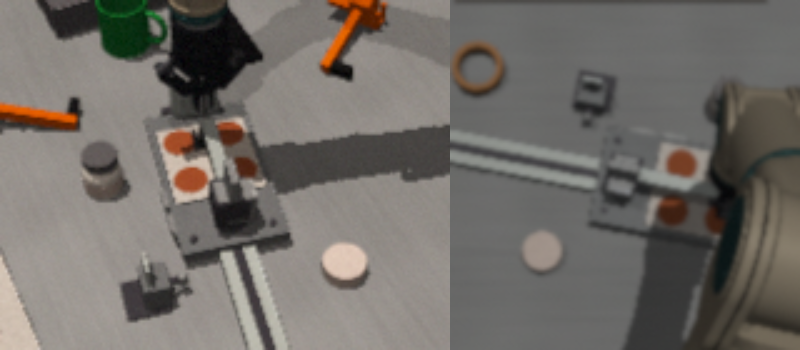

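```bash
python3 - <<'E'
from h import *
o=ctrl.get_obs();print(o["clock"],o["ee_pos"],o["joint_pos"].round(3))
c=ctrl.calibration("scene")
for n,X in(("tcp",o["ee_pos"]),("plate0",[480,-228.5,95]),("plate if moved",[480+.189*94,-228.5+.982*94,95]),("fin0",[517,-18,136]),("fin+94",[517+.189*94,-18+.982*94,136])):
    q=np.array(c["R"])@np.array(X)+np.array(c["t"]).ravel(); q=np.array(c["mtx"])@q; q=q[:2]/q[2]; print(n,q.round(),"in crop",((q-[150,130])*2.5).round())
import os
E
python3 st.py
```

```text
5.225 [ 492.1120312  -164.38834497   64.93291225] [ 0.382  0.642 -0.17   1.995  0.206  0.521 -0.125]
tcp [231. 180.] in crop [204. 125.]
plate0 [227. 162.] in crop [192.  80.]
plate if moved [233. 180.] in crop [208. 125.]
fin0 [243. 197.] in crop [232. 167.]
fin+94 [251. 219.] in crop [251. 222.]
c,s 514.3234118337356 -68.42018086312774 F along -0.5410352249131881 [ 0.46411149 -0.64027729 -0.47991735]
fin 42 ((518.2437744140625, -17.570220947265625), (40.40816116333008, 12.189701080322266), 75.69481658935547) 511.51193479368146 80.76401722302161 60.335097131160666 100.5611800584847
```

```bash
python3 - <<'E'
from h import *
from scipy.spatial.transform import Rotation as Ro
ex,ey=np.array([.982,-.189]),np.array([.189,.982])
o=ctrl.get_obs(); im,W=cloud("wrist"); H=ctrl.calibration("wrist")["hand_eye"]; R=Ro.from_euler("xyz",o["tool_rot"]).as_matrix()
W2=W@(R@H[:3,:3]).T+R@H[:3,3]+o["ee_pos"]
im3,W3=cloud("scene")
im0=np.load("scene.npz")["W"]
for n,P in(("wrist",W2),("scene",W3),("scene0",im0)):
    P=P.reshape(-1,3);P=P[~np.isnan(P[:,0])]; c=P[:,:2]@ex; s=P[:,:2]@ey
    print(n)
    for a in range(-240,240,12):
        m=(s>=a)&(s<a+12)&(c>475)&(c<552)&(P[:,2]<180)
        if m.sum()>2: print(a,m.sum(),"z",np.percentile(P[m,2],[5,50,95]).round(), "c",c[m&(P[:,2]>60)].min().round() if (m&(P[:,2]>60)).any() else '', c[m&(P[:,2]>60)].max().round() if (m&(P[:,2]>60)).any() else '',end=' | ')
    print()
cv2.imwrite("pics/w3.png",im[...,::-1])
E
```

```text
wrist
-132 340 z [31. 77. 94.] c 511.0 517.0 | -120 368 z [31. 32. 33.] c   | -108 395 z [32. 36. 37.] c   | -96 783 z [36. 37. 38.] c   | -84 2923 z [ 36. 158. 176.] c 475.0 552.0 | -72 5433 z [ 37. 157. 177.] c 475.0 552.0 | -60 10586 z [ 37. 159. 178.] c 475.0 552.0 | -48 1530 z [35. 37. 89.] c 501.0 522.0 | -36 1660 z [36. 37. 89.] c 502.0 522.0 | -24 1690 z [36. 37. 89.] c 502.0 523.0 | -12 1861 z [36. 37. 89.] c 503.0 523.0 | 0 1919 z [36. 37. 89.] c 503.0 524.0 | 12 2025 z [36. 37. 89.] c 503.0 524.0 | 24 2076 z [35. 37. 88.] c 504.0 525.0 | 36 2217 z [31. 33. 88.] c 504.0 525.0 | 48 3050 z [32. 69. 88.] c 492.0 540.0 | 60 1030 z [31. 33. 62.] c 483.0 489.0 | 72 128 z [31. 32. 34.] c   | 
scene
-240 7 z [-7. -3. -0.] c   | -228 7 z [-5. -2.  1.] c   | -216 9 z [-8. -2.  3.] c   | -204 7 z [-6. -2. -1.] c   | -168 3 z [ 8. 12. 14.] c   | -144 6 z [27. 83. 92.] c 520.0 551.0 | -132 130 z [29. 48. 80.] c 483.0 552.0 | -120 38 z [25. 31. 35.] c   | -108 26 z [31. 33. 35.] c   | -96 27 z [31. 35. 37.] c   | -84 50 z [ 32. 142. 168.] c 479.0 547.0 | -72 104 z [ 32. 111. 172.] c 476.
[... 1456 characters left out ...]
 506.0 525.0 | 0 49 z [31. 37. 87.] c 505.0 527.0 | 12 38 z [30. 55. 87.] c 507.0 526.0 | 24 25 z [28. 37. 86.] c 514.0 527.0 | 36 22 z [27. 32. 86.] c 517.0 527.0 | 48 20 z [28. 34. 97.] c 508.0 540.0 | 60 53 z [ 29.  92. 132.] c 483.0 542.0 | 72 81 z [ 29.  93. 135.] c 482.0 542.0 | 84 117 z [ 28.  80. 133.] c 483.0 542.0 | 96 250 z [ 28.  71. 125.] c 485.0 543.0 | 108 103 z [-3. 28. 33.] c 509.0 509.0 | 120 106 z [-4. 18. 32.] c   | 132 63 z [-5. 15. 19.] c   | 144 68 z [-4. 15. 20.] c   | 156 68 z [-4. 16. 19.] c   | 168 70 z [-3. 16. 21.] c   | 180 71 z [-5. 15. 20.] c   | 192 69 z [-5. 15. 21.] c   | 204 74 z [-4. 15. 20.] c   | 216 73 z [-4. 16. 22.] c   | 228 76 z [-3. 16. 20.] c   |
```

View pics/w3.png

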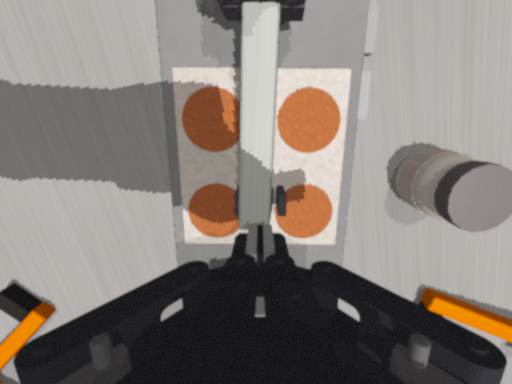

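The fingers passed the plate without moving the carrier: plate still at s=-134, fin at s=80, no force. The closed fingertips evidently got no purchase on it. I'll lift, turn 90° and grip the plate across its thickness, which gives positive hold both ways.

>>> arm_command(increments=[[0, 0, -0.3, 0, 0], [0, 0, -0.6, 0, 0], [0, 0, -0.87, 0, 0], [0, 0, -0.87, 0.09, 0], [-0.1, 0, -0.87, 0.18, 0], [-0.2, 0, -0.87, 0.27, 0.3], [-0.3, 0, -0.87, 0.36, 0.65], [-0.44, 0, -0.87, 0.45, 0.65], [-0.44, 0, -0.87, 0.54, 0.65], [-0.44, 0, -0.87, 0.63, 0.65], [-0.44, 0, -0.87, 0.72, 0.65], [-0.44, 0, -0.87, 0.787, 0.65], [-0.44, 0, -0.87, 0.787, 0.65], [-0.44, 0, -0.87, 0.787, 0.65]], squeeze=50)

```text
clock: 7.12
ee_pos: [479.6, -228.8, 195.4]
tool_rot: [-3.142, 0.0, -0.191]
contact_force: [0.2, 0.6, -0.2]
width: 55.1
gripper_force: 0.0
```

```bash
python3 - <<'E'
from h import *
from scipy.spatial.transform import Rotation as Ro
ex,ey=np.array([.982,-.189]),np.array([.189,.982])
o=ctrl.get_obs(); print(o["ee_pos"][:2]@ex,o["ee_pos"][:2]@ey,o["joint_pos"].round(2)); im,W=cloud("wrist"); H=ctrl.calibration("wrist")["hand_eye"]; R=Ro.from_euler("xyz",o["tool_rot"]).as_matrix()
P=(W@(R@H[:3,:3]).T+R@H[:3,3]+o["ee_pos"]).reshape(-1,3); P=P[~np.isnan(P[:,0])]; c=P[:,:2]@ex; s=P[:,:2]@ey
m=(P[:,2]>86)&(P[:,2]<104)&(abs(c-514)<60)&(abs(s+134)<40)
print(m.sum(),np.percentile(c[m],[2,98]),np.percentile(s[m],[2,50,98]),np.median(P[m,2]))
E
```

```text
514.2536358771473 -134.00327734906196 [ 0.25  0.47  0.2   1.85 -0.12  0.84 -1.24]
701 [482.32015474 548.91645514] [-140.3365357  -133.93381819 -128.30069294] 95.25627687840523
```

>>> arm_command(increments=[[0, 0, 0.25, 0, 0.65], [0, 0, 0.5, 0, 0.65], [0, 0, 0.75, 0, 0.65], [0, 0, 0.9, 0, 0.65], [0, 0, 0.91, 0, 0.65], [0, 0, 0.91, 0, 0.65], [0, 0, 0.91, 0, 0], [0, 0, 0.91, 0, 0], [0, 0, 0.91, 0, 0], [0, 0, 0.91, 0, 0], [0, 0, 0.91, 0, 0]], squeeze=50)

```text
clock: 8.55
ee_pos: [479.9, -228.8, 59.2]
tool_rot: [3.142, -0.0, -0.193]
contact_force: [-0.6, 0.2, 3.2]
width: -0.1
gripper_force: 1.6
```

```bash
python3 st.py; python3 - <<'E'
from h import *
from scipy.spatial.transform import Rotation as Ro
ex,ey=np.array([.982,-.189]),np.array([.189,.982])
o=ctrl.get_obs(); im,W=cloud("wrist"); H=ctrl.calibration("wrist")["hand_eye"]; R=Ro.from_euler("xyz",o["tool_rot"]).as_matrix()
P=(W@(R@H[:3,:3]).T+R@H[:3,3]+o["ee_pos"]).reshape(-1,3); P=P[~np.isnan(P[:,0])]; c=P[:,:2]@ex; s=P[:,:2]@ey
for a in range(470,560,6):
  m=(P[:,2]>60)&(P[:,2]<104)&(c>a)&(c<a+6)&(abs(s+134)<60)
  if m.sum()>3: print(a,m.sum(),np.percentile(s[m],[2,50,98]).round(),np.percentile(P[m,2],[2,50,98]).round())
a,_=ctrl.camera("scene")
cv2.imwrite("pics/w4.png",np.hstack([cv2.resize(im[...,::-1],(512,384)),cv2.resize(a[120:216,190:262][...,::-1],(288,384),interpolation=cv2.INTER_CUBIC)]))
E
```

```text
c,s 514.4985013844372 -133.9843432557086 F along 0.1314110866687485 [-0.57830358  0.24512267  3.2474128 ]
fin 45 ((518.2703857421875, -17.958526611328125), (39.73281478881836, 12.237875938415527), 79.34371185302734) 511.3114952794941 81.1590861794612 60.463882852011 100.20429635402974
518 15 [-146. -142. -124.] [103. 103. 104.]
524 278 [-141. -134. -129.] [ 94.  96. 104.]
530 202 [-140. -134. -129.] [93. 95. 96.]
536 212 [-140. -134. -129.] [93. 95. 97.]
542 234 [-141. -134. -129.] [79. 95. 97.]
548 254 [-140. -135. -129.] [62. 83. 95.]
```

View pics/w4.png

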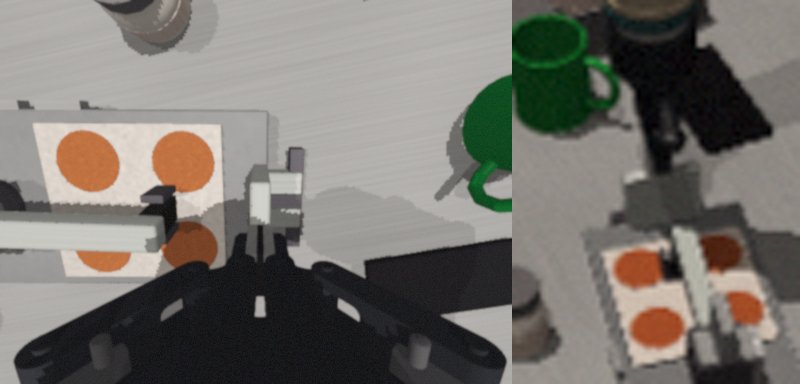

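The fingers look merged with the plate: width 0, and only 1.6 N on the pads. A short slow move along the rail will show whether there's any contact.

>>> arm_command(increments=[[0, -0.01, 0, 0, 0], [0, -0.02, 0, 0, 0], [0, -0.03, 0, 0, 0]])

```text
clock: 9.07
ee_pos: [480.7, -225.0, 59.2]
tool_rot: [3.141, -0.001, -0.194]
contact_force: [-0.4, -1.5, 4.9]
width: 0.0
gripper_force: 2.7
```

```bash
python3 st.py; python3 -c "
from h import *
o=ctrl.get_obs();print(o['wrist_torque'],o['joint_torque'],o['gripper_force'],o['width'])"
```

```text
c,s 514.5819954054539 -130.08382383992716 F along -1.5011838409337157 [-0.40531226 -1.45069228  4.91927651]
fin 46 ((518.6841430664062, -14.111806869506836), (43.70769119262695, 12.136219024658203), 74.55989074707031) 511.5589426289626 83.78733797299988 62.59478326099251 106.22164686031937
[-0.30509113  0.29676551  0.02326895] [-5.29057961e-01 -4.66885149e+01  1.68780886e+00 -1.04111364e+01
 -2.86543770e-01 -6.89844601e-02 -4.92470863e-03] 2.862890476371831 0.0952058777004382
```

The carrier does follow: the fin moved about 3 mm, with 1.5 N of drag. I'll carry on a bit further.

>>> arm_command(increments=[[0, -0.02, 0, 0, 0], [0, -0.05, 0, 0, 0], [0, -0.08, 0, 0, 0], [0, -0.11, 0, 0, 0], [0, -0.14, 0, 0, 0], [0, -0.14, 0, 0, 0]])

```text
clock: 9.88
ee_pos: [485.1, -203.2, 59.2]
tool_rot: [-3.141, -0.001, -0.193]
contact_force: [-0.3, 0.3, 6.4]
width: 0.2
gripper_force: 2.9
```

```bash
python3 st.py
```

```text
c,s 514.7682508609188 -107.86757921816626 F along 0.28806669470590396 [-0.29068402  0.34929325  6.44094804]
fin 48 ((522.6057739257812, 7.4033050537109375), (43.45880889892578, 13.214160919189453), 79.1674575805664) 511.7047678665161 105.2410935941752 84.30919393805583 127.77068783086897
```

>>> arm_command(increments=[[0, -0.03, 0, 0, 0], [0, -0.07, 0, 0, 0], [0, -0.11, 0, 0, 0], [0, -0.15, 0, 0, 0], [0, -0.19, 0, 0, 0], [0, -0.23, 0, 0, 0], [0, -0.27, 0, 0, 0], [0, -0.31, 0, 0, 0], [0, -0.35, 0, 0, 0], [0, -0.39, 0, 0, 0], [0, -0.41, 0, 0, 0], [0, -0.41, 0, 0, 0]])

```text
clock: 11.42
ee_pos: [496.2, -142.5, 58.6]
tool_rot: [-3.141, 0.001, -0.192]
contact_force: [-0.0, -0.6, 0.5]
width: -0.1
gripper_force: 0.0
```

```bash
python3 st.py
```

```text
c,s 514.2313080333136 -46.111320528449966 F along -0.5484277120503416 [-0.03556958 -0.55163448  0.4831483 ]
fin 47 ((530.4730224609375, 45.91375732421875), (43.106990814208984, 12.0091552734375), 74.76318359375) 511.77557628350144 144.24014096343973 124.01470606076299 167.16413126094207
```

The fin has moved 63.5 mm, then the fingers slipped over: the plate is at s≈-70 and the TCP at -46. Fz was upward while the carrier followed, so the tips seem to have been riding on something solid topping out at about z=59, dragging by friction. I'll go behind the plate again, much lower (z=30).

>>> arm_command(increments=[[0, 0, -0.2, 0, 0], [0, 0, -0.4, 0, 0], [0, 0.2, -0.4, 0, 0], [0, 0.45, -0.4, 0, 0], [0, 0.45, -0.4, 0, 0], [0, 0.45, -0.1, 0, 0], [0, 0.45, 0.12, 0, 0], [0, 0.45, 0.19, 0, 0], [0, 0.45, 0.19, 0, 0]])

```text
clock: 12.6
ee_pos: [483.4, -209.2, 30.2]
tool_rot: [-3.141, 0.001, -0.193]
contact_force: [-0.2, -0.2, 1.1]
width: -0.2
gripper_force: 0.0
```

>>> arm_command(increments=[[0, -0.03, 0, 0, 0], [0, -0.06, 0, 0, 0], [0, -0.09, 0, 0, 0], [0, -0.12, 0, 0, 0], [0, -0.14, 0, 0, 0], [0, -0.16, 0, 0, 0]])

```text
clock: 13.35
ee_pos: [488.1, -185.9, 30.4]
tool_rot: [3.142, 0.0, -0.193]
contact_force: [-0.3, 0.8, 0.2]
width: 0.1
gripper_force: 0.0
```

```bash
python3 st.py
```

```text
c,s 514.438930198059 -90.28492794603945 F along 0.7028009434882508 [-0.34598808  0.78227362  0.17670768]
fin 48 ((530.952880859375, 45.80648422241211), (43.18440628051758, 12.33155345916748), 76.72352600097656) 511.61630464142564 144.4200182291987 123.90981526930196 167.08126105555277
```

>>> arm_command(increments=[[0, -0.02, 0, 0, 0], [0, -0.04, 0, 0, 0], [0, -0.06, 0, 0, 0], [0, -0.08, 0, 0, 0]])

```text
clock: 13.9
ee_pos: [489.6, -178.8, 30.5]
tool_rot: [3.137, -0.001, -0.197]
contact_force: [-2.1, -9.9, -0.5]
width: 0.2
gripper_force: 5.0
```

```bash
python3 st.py
```

```text
c,s 514.5779654429357 -83.08977654000061 F along -10.0876099953075 [-2.12317461 -9.86387983 -0.49931812]
fin 49 ((531.7986450195312, 50.839351654052734), (43.47130584716797, 12.926393508911133), 77.25043487548828) 512.0484740169767 149.58725681018535 128.63475788250514 172.07017731792186
```

Solid contact now, 10 N against the roller's ramp. Continuing.

>>> arm_command(increments=[[0, -0.02, 0, 0, 0], [0, -0.04, 0, 0, 0], [0, -0.06, 0, 0, 0], [0, -0.08, 0, 0, 0], [0, -0.1, 0, 0, 0], [0, -0.12, 0, 0, 0], [0, -0.14, 0, 0, 0], [0, -0.16, 0, 0, 0], [0, -0.18, 0, 0, 0]])

```text
clock: 15.08
ee_pos: [495.2, -151.1, 30.5]
tool_rot: [3.138, -0.001, -0.196]
contact_force: [-1.6, -6.9, -0.8]
width: 0.1
gripper_force: 3.5
```

```bash
python3 st.py
```

```text
c,s 514.8063019165321 -54.80525449960008 F along -7.037088519821666 [-1.59559377 -6.85898299 -0.81895926]
fin 49 ((537.3362426757812, 78.4100341796875), (43.27565383911133, 11.702404022216797), 77.67768859863281) 512.0904741571385 178.18243724751545 156.88605529236176 200.17910071162157
```

Now fine steps, watching for the click.

>>> arm_command(increments=[[0, -0.015, 0, 0, 0], [0, -0.03, 0, 0, 0], [0, -0.045, 0, 0, 0], [0, -0.06, 0, 0, 0]])

```text
clock: 15.62
ee_pos: [497.1, -141.9, 30.5]
tool_rot: [3.139, -0.001, -0.196]
contact_force: [-0.0, -5.0, -1.4]
width: -0.2
gripper_force: 2.5
```

>>> arm_command(increments=[[0, -0.008, 0, 0, 0], [0, -0.016, 0, 0, 0]])

```text
clock: 15.88
ee_pos: [497.9, -136.6, 30.4]
tool_rot: [-3.142, -0.0, -0.193]
contact_force: [-0.7, -3.9, -0.2]
width: -0.0
gripper_force: 2.4
```

```bash
python3 st.py; python3 -c "
from h import *
print(ctrl.get_obs()['contact_force'],ctrl.get_obs()['clock'])"
```

```text
c,s 514.7404511912423 -39.99670063630492 F along -3.904495083785606 [-0.65208033 -3.85056202 -0.17114826]
fin 49 ((540.08935546875, 92.67477416992188), (43.065826416015625, 12.566638946533203), 78.5586166381836) 512.2131408060751 193.2168193161608 171.56865410627978 214.62634423842215
[ 0.30155022 -2.05922203 -0.32700339] 15.925
```

>>> arm_command(increments=[[0, -0.005, 0, 0, 0], [0, -0.01, 0, 0, 0]])

```text
clock: 16.18
ee_pos: [497.9, -136.5, 30.4]
tool_rot: [3.14, -0.0, -0.194]
contact_force: [-1.1, -6.4, -1.1]
width: -0.1
gripper_force: 3.3
```

```bash
python3 st.py
```

```text
c,s 514.7037250897865 -39.94433539569009 F along -6.4442241976646155 [-1.05224123 -6.3598275  -1.08515141]
fin 48 ((540.0382690429688, 92.64212036132812), (42.92558288574219, 11.885480880737305), 75.60596466064453) 512.2348161820318 192.5895415337525 171.61243694013433 214.46384843697294
```

Force climbs with no motion after a quick jump forward at travel ≈112 mm, so it looks seated. I'm backing off, lifting and turning, then checking alignment from above.

>>> arm_command(increments=[[0, 0.06, 0, 0, 0], [0, 0.12, 0, 0, 0], [0, 0.12, -0.35, 0, 0], [0, 0.12, -0.7, 0, 0], [0, 0.12, -1, -0.09, 0], [0, 0.12, -1, -0.18, 0.3], [0, 0.12, -1, -0.27, 0.5], [0, 0.12, -1, -0.36, 0.5], [0, 0.12, -1, -0.45, 0.5], [0, 0.12, -1, -0.54, 0.5], [0, 0.12, -1, -0.63, 0.5], [0, 0.12, -1, -0.72, 0.5], [0, 0.12, -1, -0.787, 0.5], [0, 0.12, -1, -0.787, 0.5]])

```text
clock: 17.98
ee_pos: [494.2, -152.9, 180.4]
tool_rot: [-3.141, -0.001, 1.379]
contact_force: [-0.1, -0.2, 0.0]
width: 43.1
gripper_force: 0.0
```

>>> arm_command(increments=[[0.3, 0, -0.13, 0, 0.5], [0.6, 0, -0.13, 0, 0.5], [0.9, 0, -0.13, 0, 0.5], [0.9, 0, -0.13, 0, 0.5], [0.9, 0, -0.13, 0, 0.5]])

```text
clock: 18.6
ee_pos: [519.8, -20.9, 199.8]
tool_rot: [-3.141, 0.001, 1.379]
contact_force: [-0.1, -0.3, -0.1]
width: 42.5
gripper_force: 0.0
```

```bash
python3 st.py; cat > wr.py <<'E'
from h import *
from scipy.spatial.transform import Rotation as Ro
ex,ey=np.array([.982,-.189]),np.array([.189,.982])
o=ctrl.get_obs(); im,W=cloud("wrist"); H=ctrl.calibration("wrist")["hand_eye"]; R=Ro.from_euler("xyz",o["tool_rot"]).as_matrix()
P=W@(R@H[:3,:3]).T+R@H[:3,3]+o["ee_pos"]; c=P[...,:2]@ex; s=P[...,:2]@ey; z=P[...,2]
E
python3 - <<'E'
from wr import *
print(o["ee_pos"],o["tool_rot"])
def r(n,m):
    if m.sum()>4: print(n,m.sum(),"c",np.percentile(c[m],[3,50,97]).round(1),"s",np.percentile(s[m],[3,50,97]).round(1),"z",np.median(z[m]).round(1))
    else: print(n,m.sum())
r("fin",(z>125)&(z<142)&(abs(c-513)<40)&(s>150)&(s<240))
r("hood",(z>80)&(z<102)&(abs(c-513)<50)&(s>150)&(s<240))
r("blockfront",(z>38)&(z<52)&(c>605)&(s<190))
for a in range(580,632,4): 
    m=(c>=a)&(c<a+4)&(z>12)&(z<60)&(s>120)&(s<180); r(a,m)
m=(z>18)&(z<36)&(c>591)&(c<599)
print([(a,int((m&(s>=a)&(s<a+4)).sum())) for a in range(100,210,4)])
cv2.imwrite("pics/w5.png",cv2.resize(im[...,::-1],(800,600)))
E
```

```text
c,s 514.3601143728387 77.73759204310927 F along -0.27440185108532944 [-0.06051188 -0.26778524 -0.13094185]
fin 49 ((540.220947265625, 92.56498718261719), (42.66145324707031, 12.365483283996582), 76.61168670654297) 512.2647854341794 192.58699066254962 171.64530626801022 214.41145158716094
[519.7319015  -21.56122491 199.80509651] [-3.14119916e+00  9.80456158e-04  1.37817813e+00]
fin 871 c [506.7 512.6 518.5] s [172.5 194.  213.7] z 135.8
hood 2464 c [483.8 512.  537.9] s [153.4 189.1 214.3] z 93.9
blockfront 1335 c [617.1 636.1 676.3] s [-53.  143.7 172.2] z 45.0
580 150 c [580.2 582.2 583.9] s [122.8 153.4 178.1] z 32.4
584 160 c [584.2 586.1 587.9] s [121.6 151.  178. ] z 32.4
588 142 c [588.1 589.9 591.9] s [121.5 151.6 178.1] z 32.2
592 168 c [592.1 594.2 595.9] s [121.5 149.9 178. ] z 31.8
596 81 c [596.1 597.1 599.6] s [125.7 153.3 177.6] z 32.5
600 30 c [600.1 601.6 603.4] s [146.2 152.1 158.1] z 36.0
604 15 c [604.  606.4 607.8] s [148.6 152.2 155.8] z 32.0
608 22 c [608.3 609.8 611.8] s [148.5 152.2 155.8] z 29.6
612 22 c [612.2 613.9 615.8] s [148.5 152.2 155.8] z 29.4
616 340 c [616.4 617.1 619.6] s [132.3 153.  172.4] z 36.9
620 127 c [620.1 621.9 623.8] s [131.6 151.8 172.5] z 45.3
624 131 c [624.2 626.  627.9] s [131.8 153.  172.4] z 45.3
628 124 c [628.2 630.2 631.9] s [131.8 152.9 172.2] z 45.4
[(100, 0), (104, 0), (108, 0), (112, 10), (116, 12), (120, 15), (124, 17), (128, 15), (132, 15), (136, 15), (140, 20), (144, 16), (148, 17), (152, 20), (156, 15), (160, 16), (164, 19), (168, 15), (172, 23), (176, 18), (180, 20), (184, 16), (188, 17), (192, 10), (196, 9), (200, 3), (204, 0), (208, 3)]
```

View pics/w5.png

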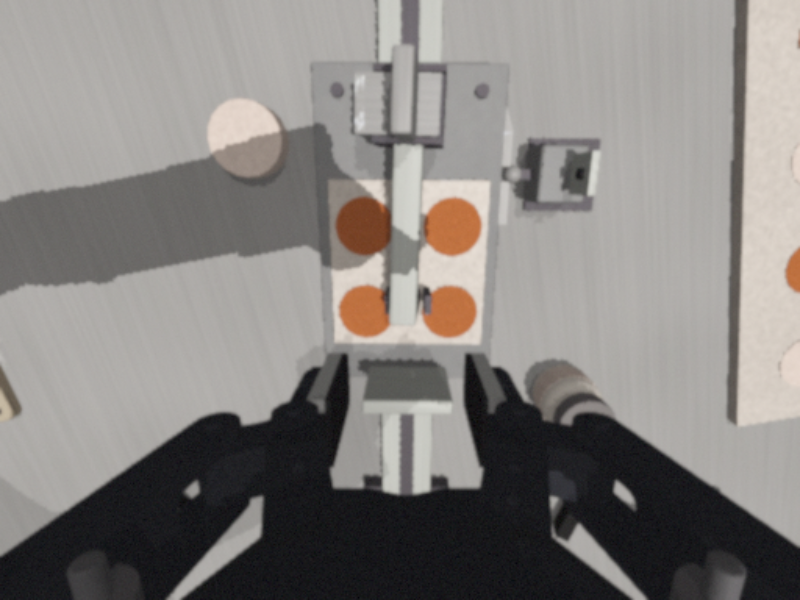

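The view shows the roller head (516,174) set into the strip's notch: it spans c≈591–603, past the strip's outer face at 596.5. The carrier also stayed at 112 mm when I let go, so it's parked. Next I grip the fin at (403,90), c=512.6, s=193.5.

>>> arm_command(increments=[[0.3, -0.012, 0, 0, 0.5], [0.6, -0.012, 0, 0, 0.5], [0.772, -0.012, 0, 0, 0.5], [0.772, -0.012, 0, 0, 0.5], [0.772, -0.012, 0.25, 0, 0.5], [0.772, -0.012, 0.5, 0, 0.5], [0.772, -0.012, 0.65, 0, 0.5], [0.772, -0.012, 0.65, 0, 0.5], [0.772, -0.012, 0.65, 0, 0.5]])

```text
clock: 19.82
ee_pos: [540.9, 92.5, 103.3]
tool_rot: [3.14, 0.0, 1.379]
contact_force: [-1.0, 0.2, 0.0]
width: 42.9
gripper_force: 0.0
```

>>> arm_command(increments=[[0, -0.008, 0, 0, 0.5], [0, -0.008, 0, 0, 0], [0, -0.008, 0, 0, 0], [0, -0.008, 0, 0, 0], [0, -0.008, 0, 0, 0]], squeeze=70)

```text
clock: 20.45
ee_pos: [539.0, 94.1, 102.4]
tool_rot: [3.142, -0.0, 1.381]
contact_force: [0.0, -0.2, -0.5]
width: -0.4
gripper_force: 0.0
```

```bash
python3 st.py; python3 - <<'E'
from h import *
o=ctrl.get_obs();print({k:np.round(o[k],2) for k in("joint_pos","contact_force","width","gripper_force","wrist_torque")})
E
```

```text
c,s 511.52192946412254 194.273600383682 F along -0.1852742771045992 [ 0.02459576 -0.19340415 -0.54951526]
{'joint_pos': array([-0.1 ,  0.61, -0.19,  1.89,  0.18,  0.65, -0.58]), 'contact_force': array([ 0.16, -0.02, -0.54]), 'width': np.float64(0.4), 'gripper_force': np.float64(0.0), 'wrist_torque': array([ 0.04, -0.05, -0.01])}st.py:8: RuntimeWarning: Mean of empty slice.
  q=W[sel(118,145,60,260)]; print("fin",len(q),cv2.minAreaRect(q[:,:2].astype(np.float32)),(q[:,:2]@ex).mean(),(q[:,:2]@ey).mean(),(q[:,:2]@ey).min(),(q[:,:2]@ey).max())
  ret = ret.dtype.type(ret / rcount)
Traceback (most recent call last):
  File "st.py", line 8, in <module>
    q=W[sel(118,145,60,260)]; print("fin",len(q),cv2.minAreaRect(q[:,:2].astype(np.float32)),(q[:,:2]@ex).mean(),(q[:,:2]@ey).mean(),(q[:,:2]@ey).min(),(q[:,:2]@ey).max())
                                                                                                                                     ~~~~~~~~~~~~~~~~^^
ValueError: zero-size array to reduction operation minimum which has no identity
```

The fingers closed on nothing again. All three misses fit one explanation: the real fingertips stand about 36 mm higher than the reported TCP. They rode on the 95 mm plate at TCP 59, and here they're at about 138, just above the fin's top of 136. I'll check that with the scene depth.

```bash
python3 - <<'E'
from h import *
ex,ey=np.array([.982,-.189]),np.array([.189,.982])
print(ctrl.get_obs()["ee_pos"])
im,W=cloud("scene"); c=W[...,:2]@ex; s=W[...,:2]@ey; z=W[...,2]
for a in range(88,200,6):
    m=(z>=a)&(z<a+6)&(abs(c-512)<50)&(abs(s-194)<40)
    if m.sum(): print(a,m.sum(),"c",c[m].min().round(),c[m].max().round(),"s",np.percentile(s[m],[5,95]).round(),"rgb",np.median(im[m],0))
K=ctrl.calibration("wrist"); H=np.array(K["hand_eye"])
for t in(0,-36):
    q=np.linalg.inv(H)@[0,0,t,1]; q=K["mtx"]@q[:3]; print(t,q[:2]/q[2])
E
```

```text
[539.01412325  94.08805325 102.41189348]
88 114 c 484.0 542.0 s [175. 218.] rgb [68.5 66.  63.5]
94 42 c 490.0 541.0 s [176. 217.] rgb [72. 70. 66.]
100 8 c 518.0 523.0 s [190. 217.] rgb [57.5 54.5 53. ]
106 9 c 515.0 523.0 s [185. 219.] rgb [56. 54. 52.]
112 12 c 512.0 523.0 s [187. 218.] rgb [54.5 51.  50.5]
118 6 c 519.0 523.0 s [184. 218.] rgb [53. 51. 48.]
124 9 c 509.0 522.0 s [196. 219.] rgb [53. 52. 48.]
130 20 c 511.0 521.0 s [201. 218.] rgb [64.5 61.5 59.5]
136 3 c 509.0 512.0 s [204. 206.] rgb [60. 52. 47.]
142 8 c 505.0 524.0 s [201. 208.] rgb [54.5 48.  44. ]
148 10 c 502.0 527.0 s [202. 207.] rgb [41.  37.5 36. ]
154 14 c 502.0 528.0 s [193. 208.] rgb [52.  49.5 47.5]
160 14 c 502.0 527.0 s [198. 207.] rgb [38.5 36.5 37. ]
166 8 c 502.0 524.0 s [202. 207.] rgb [36. 36. 35.]
172 6 c 510.0 527.0 s [196. 207.] rgb [28.  27.  28.5]
178 26 c 485.0 541.0 s [187. 209.] rgb [15.5 16.5 18.5]
184 31 c 482.0 546.0 s [188. 208.] rgb [14. 14. 17.]
190 54 c 477.0 552.0 s [187. 210.] rgb [13. 12. 14.]
196 29 c 470.0 558.0 s [185. 209.] rgb [15. 14. 15.]
0 [259.71653998 215.37684834]
-36 [259.69706332 237.17099322]
```

Confirmed: the finger ends at z≈138 (TCP reads 102) and the body starts at about 175. I'll open, lower to TCP z≈71 and grip.

>>> arm_command(increments=[[0, 0.006, 0, 0, 0.5], [0, 0.006, 0, 0, 0.5], [0, 0.006, 0, 0, 0.5], [0, 0.006, 0.07, 0, 0.5], [0, 0.006, 0.14, 0, 0.5], [0, 0.006, 0.21, 0, 0.5], [0, 0.006, 0.21, 0, 0.5], [0, 0.006, 0.21, 0, 0], [0, 0.006, 0.21, 0, 0], [0, 0.006, 0.21, 0, 0], [0, 0.006, 0.21, 0, 0]], squeeze=80)

```text
clock: 21.92
ee_pos: [541.5, 93.7, 71.5]
tool_rot: [3.139, -0.001, 1.38]
contact_force: [3.5, -0.8, -1.0]
width: 10.8
gripper_force: 79.2
```

Gripped: width 11 mm, 79 N. Now I pull the latch towards the robot.

>>> arm_command(increments=[[0, -0.03, 0, 0, 0], [0, -0.06, 0, 0, 0], [0, -0.09, 0, 0, 0], [0, -0.12, 0, 0, 0], [0, -0.135, 0, 0, 0], [0, -0.135, 0, 0, 0]])

```text
clock: 22.68
ee_pos: [523.2, 97.3, 71.3]
tool_rot: [3.136, -0.002, 1.38]
contact_force: [9.2, -2.7, -7.2]
width: 10.7
gripper_force: 78.4
```

```bash
python3 st.py; python3 -c "
from h import *
o=ctrl.get_obs();print(o['ee_pos'],o['contact_force'],o['width'],o['wrist_torque'])"
```

```text
c,s 495.41130262092975 194.38961951323913 F along -0.9358146471334494 [ 9.21168934 -2.72588995 -7.18363035]
[523.29808925  97.23386958  71.25025526] [ 8.19041196 -1.63417242 -6.87097256] 10.582985982094309 [-0.61140275 -2.27893484 -0.02427479]st.py:8: RuntimeWarning: Mean of empty slice.
  q=W[sel(118,145,60,260)]; print("fin",len(q),cv2.minAreaRect(q[:,:2].astype(np.float32)),(q[:,:2]@ex).mean(),(q[:,:2]@ey).mean(),(q[:,:2]@ey).min(),(q[:,:2]@ey).max())
  ret = ret.dtype.type(ret / rcount)
Traceback (most recent call last):
  File "st.py", line 8, in <module>
    q=W[sel(118,145,60,260)]; print("fin",len(q),cv2.minAreaRect(q[:,:2].astype(np.float32)),(q[:,:2]@ex).mean(),(q[:,:2]@ey).mean(),(q[:,:2]@ey).min(),(q[:,:2]@ey).max())
                                                                                                                                     ~~~~~~~~~~~~~~~~^^
ValueError: zero-size array to reduction operation minimum which has no identity
```

The latch is out about 18.6 mm at 9.5 N, matching the spring. Lifting now.

>>> arm_command(increments=[[0, -0.003, -0.03, 0, 0], [0, -0.003, -0.06, 0, 0], [0, -0.003, -0.1, 0, 0], [0, -0.003, -0.14, 0, 0], [0, -0.003, -0.18, 0, 0], [0, -0.003, -0.22, 0, 0], [0, -0.003, -0.26, 0, 0], [0, -0.003, -0.3, 0, 0], [0, -0.003, -0.3, 0, 0]])

```text
clock: 23.85
ee_pos: [519.1, 97.9, 116.1]
tool_rot: [-3.141, -0.0, 1.381]
contact_force: [0.4, 0.4, -4.4]
width: 11.0
gripper_force: 80.2
```

>>> arm_command(increments=[[0, 0, -0.06, 0, 0], [0, 0, -0.13, 0, 0], [0, 0, -0.2, 0, 0], [0, 0, -0.27, 0, 0], [0, 0, -0.34, 0, 0], [0, 0, -0.41, 0, 0], [0, 0, -0.47, 0, 0], [0, 0, -0.47, 0, 0], [0, 0, -0.47, 0, 0]])

```text
clock: 24.98
ee_pos: [519.3, 97.7, 186.2]
tool_rot: [-3.141, 0.0, 1.381]
contact_force: [-0.3, 0.3, -4.1]
width: 10.4
gripper_force: 80.3
```

```bash
python3 - <<'E'
from h import *
ex,ey=np.array([.982,-.189]),np.array([.189,.982])
o=ctrl.get_obs(); print(o["ee_pos"],o["contact_force"],o["width"],o["wrist_torque"])
im,W=cloud("scene"); c=W[...,:2]@ex; s=W[...,:2]@ey; z=W[...,2]
for a in range(20,240,10):
    m=(s>=a)&(s<a+10)&(abs(c-505)<45)&(z>100)&(z<230)
    if m.sum()>2: print(a,m.sum(),"z",np.percentile(z[m],[3,50,97]).round(),"c",np.percentile(c[m],[5,95]).round())
m=(z>50)&(z<95)&(abs(c-513)<25)&(s>180)&(s<210); print("ball",m.sum(),np.median(W[m],0) if m.any() else'',np.median(s[m]),z[m].max())
im2,W2=cloud("top"); c=W2[...,:2]@ex; s=W2[...,:2]@ey; z=W2[...,2]
m=(z>10)&(z<30)&(c>585)&(c<603)&(s>90)&(s<220); print("strip s",np.percentile(s[m],[3,97]))
m=(z>26)&(z<42)&(c>440)&(c<470)&(s<320)&(s>60); print("carrier lead edge s",s[m].max() if m.any() else None)
E
```

```text
[519.26172526  97.67156538 186.15754834] [-0.31029168  0.28946453 -4.13936129] 10.403333249232237 [ 0.15042747  0.0197164  -0.00087392]
40 3 z [199. 199. 200.] c [494. 501.]
50 10 z [184. 199. 200.] c [496. 504.]
90 3 z [192. 198. 201.] c [502. 504.]
100 5 z [189. 199. 200.] c [498. 504.]
110 7 z [197. 200. 203.] c [496. 503.]
170 17 z [178. 204. 209.] c [464. 517.]
180 30 z [178. 206. 211.] c [462. 516.]
190 38 z [180. 207. 210.] c [463. 516.]
200 74 z [159. 206. 227.] c [461. 516.]
210 175 z [163. 197. 225.] c [464. 513.]
220 6 z [189. 197. 209.] c [474. 514.]
ball 70 [549.46774732  99.87898377  74.20352354] 200.90156118960903 83.32999052245185
strip s [ 95.11071113 162.64619377]
carrier lead edge s 80.03651435111307
```

The bar is off, level (top at z≈199 along its length) and raised about 115 mm. One last check that the carrier is still parked.

```bash
python3 - <<'E'
from h import *
ex,ey=np.array([.982,-.189]),np.array([.189,.982])
def edges(W):
    c=W[...,:2]@ex; s=W[...,:2]@ey; z=W[...,2]
    p=(z>60)&(z<93)&(abs(c-514)<40)&(s<20)  # push plate front face
    e=(z>24)&(z<36)&(((c>445)&(c<480))|((c>550)&(c<585)))&(abs(s)<270)
    return np.median(s[p&(c>535)]),np.percentile(s[e],99.5)
a=edges(np.load("scene.npz")["W"]); im,W=cloud("scene"); b=edges(W); print(a,b,np.subtract(b,a),ctrl.get_obs()["clock"])
n=[cv2.cvtColor(x,cv2.COLOR_RGB2HSV) for x in(np.load("scene.npz")["im"],im)]
E
```

```text
(np.float64(-330.2150666372463), np.float64(123.61077945269874)) (np.float64(-323.12134699273935), np.float64(236.75764806149402)) [  7.09371964 113.14686861] 25.125
```

```bash
python3 -c "
from cell import ctrl
print(ctrl.sign_off())"
```

```text
the job is handed in; nothing more can be done
None
```

I handed the job in at 25 s on the robot's clock: the carrier is parked in the roller (about 113 mm of travel) and the arm is holding the bar level, about 115 mm above where it sat; the sign-off returned no verdict, and I didn't re-measure the other objects on the table at the end.

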